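# Weigh a clock part on the two-pan balance

## Task

Weigh the clock part that lies in one pan of the balance: load the empty pan with brass weights from the board until the beam levels and stays level with your hand off it. Set each weight down upright and gently, without dropping or slamming it; weights that are not needed end up standing on their board, and the clock parts, the jar and the brush holder are left alone.

Things in the scene. Friction and masses are not known exactly. Their poses are not given: they have to be found in the camera images.
- balance: Two-pan balance on a mahogany base 130 x 360 x 26 mm, the pans above the beam. Origin at the centre of the base's underside on the bench; its y axis runs along the beam towards the loaded pan, z up. The pans' centres lie 140 mm either side of the origin and stay horizontal as the beam swings. A fixed index plate 56 mm wide, up to 182 mm above the bench, stands between the pans, with a thin needle in front of it. Fixed to the bench.
- beam_arm (a joint): Tilt of the beam in rad: 0 is level, positive means the loaded pan is down (and the empty one up), negative the opposite. It swings between stops at -0.12 and +0.12 and is damped, settling within about 1.5 s. It leans about 0.06 rad for each 50 g of difference between the pans, so beyond about 100 g it lies on a stop. At the start it lies at +0.12.
- free_pan (a point): Centre of the flat floor of the empty pan, the one to load: a round brass dish, flat floor about 114 mm in diameter, with a rim standing 7 mm above the floor, about 132 mm over all. 110 mm above the bench when the beam is level, about 17 mm higher at the start. Its axes are those of the balance.
- loaded_pan (a point): Centre of the floor of the other, equal pan, in which the part to be weighed lies; about 93 mm above the bench at the start.
- board: Wooden board 300 x 80 x 10 mm fixed flat on the bench, on which the three weights stand in a row along its x axis, about 85 mm apart. Origin at the centre of its underside, so its top is 10 mm higher.
- w200_center (a point): Centre (half-way up, 20.0 mm over its foot) of the 200 g brass weight: an upright cylinder 32 mm in diameter and 26 mm tall with a knob 16 mm in diameter on a short neck, 40 mm tall in all; z up. It starts standing on the board, the order of the three weights along the board varies.
- w100_center (a point): Centre (half-way up, 15.5 mm over its foot) of the 100 g brass weight: an upright cylinder 26 mm in diameter and 19 mm tall with a knob 13 mm in diameter on a short neck, 31 mm tall in all; z up. It starts standing on the board, the order of the three weights along the board varies.
- w50_center (a point): Centre (half-way up, 13.0 mm over its foot) of the 50 g brass weight: an upright cylinder 20 mm in diameter and 16 mm tall with a knob 10 mm in diameter on a short neck, 26 mm tall in all; z up. It starts standing on the board, the order of the three weights along the board varies.
- wheel: Toothed brass clock wheel 82 mm in diameter, 6 mm thick, with a drum 42 mm in diameter and a short steel arbor on top, 38 mm tall in all, lying flat; origin at the centre of its underside. It may be the part being weighed, lying in the loaded pan, or one of two waiting in the washing tray: see where it is. Its mass is not known beforehand (200 to 400 g). Leave it alone.
- bezel: Bronze bezel, a ring 88 mm outside, 66 mm inside, 12 mm thick, lying flat; origin at the centre of its underside. It may be the part being weighed, lying in the loaded pan, or one of two waiting in the washing tray: see where it is. Its mass is not known beforehand (200 to 400 g). Leave it alone.
- bob: Lens-shaped brass pendulum bob 82 mm in diameter, 20 mm thick, lying flat; origin at the centre of its underside. It may be the part being weighed, lying in the loaded pan, or one of two waiting in the washing tray: see where it is. Its mass is not known beforehand (200 to 400 g). Leave it alone.
- tray: Mahogany washing tray 360 x 220 mm, tin-lined, on legs, rim 118 mm above the bench, with a brass funnel in its drain; it holds the two other clock parts. Origin on the bench under its centre. Fixed; leave alone.
- jar: Green glass jar 66 mm in diameter, 105 mm tall, standing; origin at the centre of its underside. Leave alone.
- brush_holder: Nickel cup 66 mm in diameter, 85 mm tall, with brushes standing up to about 172 mm; origin at the centre of its underside. Leave alone.
Not all that is in view belongs to the job. Leave any red look-alike of the part that bears w200_center alone.

How it is judged:
On the way:
1. a first weight stands in the empty pan, let go ((((horizontal distance between w200_center and free_pan below 0.06 m and z of w200_center in the frame of free_pan between 0.015 and 0.025 m and angle between w200_center's own z axis and vertical below 0.2 rad) and contact force between the fingers and w200 below 0.05 N) or ((horizontal distance between w100_center and free_pan below 0.06 m and z of w100_center in the frame of free_pan between 0.0105 and 0.0205 m and angle between w100_center's own z axis and vertical below 0.2 rad) and contact force between the fingers and w100 below 0.05 N) or ((horizontal distance between w50_center and free_pan below 0.06 m and z of w50_center in the frame of free_pan between 0.008 and 0.018 m and angle between w50_center's own z axis and vertical below 0.2 rad) and contact force between the fingers and w50 below 0.05 N))), for 0.2 s.
At the end, for the whole second after the job is handed in: The beam is level within 0.02 rad (a wrong choice of weights leans it 0.05 rad or more) and at rest; every weight stands upright at rest either in the pan to be loaded (centre within 60 mm of the pan's) or on the board (value of joint beam_arm between -0.02 and 0.02 rad and velocity of joint beam_arm between -0.03 and 0.03 rad/s and ((horizontal distance between w200_center and free_pan below 0.06 m and z of w200_center in the frame of free_pan between 0.015 and 0.025 m and angle between w200_center's own z axis and vertical below 0.2 rad) or (x of w200_center in the frame of board between -0.15 and 0.15 m and y of w200_center in the frame of board between -0.045 and 0.045 m and z of w200_center in the frame of board between 0.025 and 0.035 m and angle between w200_center's own z axis and vertical below 0.2 rad)) and ((horizontal distance between w100_center and free_pan below 0.06 m and z of w100_center in the frame of free_pan between 0.0105 and 0.0205 m and angle between w100_center's own z axis and vertical below 0.2 rad) or (x of w100_center in the frame of board between -0.15 and 0.15 m and y of w100_center in the frame of board between -0.045 and 0.045 m and z of w100_center in the frame of board between 0.0205 and 0.0305 m and angle between w100_center's own z axis and vertical below 0.2 rad)) and ((horizontal distance between w50_center and free_pan below 0.06 m and z of w50_center in the frame of free_pan between 0.008 and 0.018 m and angle between w50_center's own z axis and vertical below 0.2 rad) or (x of w50_center in the frame of board between -0.15 and 0.15 m and y of w50_center in the frame of board between -0.045 and 0.045 m and z of w50_center in the frame of board between 0.018 and 0.028 m and angle between w50_center's own z axis and vertical below 0.2 rad)) and linear speed of each of w200, w100, w50 below 0.02 m/s); the robot touches nothing.
It fails at once if a weight is dropped: it is over the pan, free of the fingers, with its foot more than 10 mm above the pan's floor ((horizontal distance between w200_center and free_pan below 0.07 m and z of w200_center in the frame of free_pan above 0.03 m and contact force between the fingers and w200 below 0.02 N) or (horizontal distance between w100_center and free_pan below 0.07 m and z of w100_center in the frame of free_pan above 0.0255 m and contact force between the fingers and w100 below 0.02 N) or (horizontal distance between w50_center and free_pan below 0.07 m and z of w50_center in the frame of free_pan above 0.023 m and contact force between the fingers and w50 below 0.02 N)).
It fails at once if a weight is slammed into the pan (more than 15 N between them) (contact force between any of w200, w100, w50 and pan_free above 15 N).
It fails at once if a clock part is taken or shoved: it moves more than 45 mm (riding the pan from stop to stop is 34 mm) (distance of any of wheel, bezel, bob from where it was at the start of the episode above 0.045 m).
It fails at once if the jar or the brush holder is moved more than 20 mm or tipped (distance of any of jar, brush_holder from where it was at the start of the episode above 0.02 m or angle between any of jar, brush_holder's own z axis and vertical above 0.3 rad).
It also fails if it takes over 72 s, if anything falls off the work surface, if the arm or the gripper's body presses on something with over 40 N, if the wrist force passes 120 N, or if a joint passes its speed limit or range.

## Robot

A 7-joint arm with a two-finger parallel gripper is mounted at the origin on the work surface. World frame = base frame: x ahead of the robot, y to its left, z up, the work surface at z = 0. Lengths are in m, angles in rad, forces in N, time in s.
With the tool pointing down it reaches from about 0.425 to 0.925 m from the base axis. Payload 6.8 kg.
Tool frame: the origin (TCP) lies midway between the tips of the shut fingers; the grasp point (between the pads) lies 19 mm behind it; z points along the fingers, y is the line along which they close (so a half turn about z gives the same grasp; the last joint's range is limited). The gripper opens to 85 mm and grips with 20 to 120 N. Pads are 22 mm wide; open, the fingers measure 114 mm over their backs; the gripper's body (76 mm by 85 mm) begins 54 mm behind the grasp point. The pads swing forward as they close: fully open they stand 13 mm farther back than shut.
Start: joints at [-1.392, 0.477, 0.022, 1.555, -0.011, 1.109, -0.083], TCP at [0.191, 0.647, 0.201] pointing down, gripper open.
Joint ranges: [-2.96, 2.96], [-0.34, 2.1], [-1.41, 1.46], [0.24, 2.44], [-1.37, 4.51], [0.17, 1.92], [-2.96, 2.96]. Speed limits (rad/s): [2.39, 2.39, 3.14, 3.14, 3.14, 3.14, 3.14].

## Interface

Orientations are given as a rotation vector (axis times angle).
In Python, from bench import get_obs, grab_frame, camera_params, r gives the robot as it stands.
- The arm moves only by the shell command python3 -m jog 'ROWS' [FORCE]. ROWS is JSON, a list of rows, each an object of numbers: "rx", "ry", "rz": the turn, a rotation vector about the world's x, y, z scaled (see below); "x", "y", "z": the shift along the world's x, y, z scaled (see below); "jaw": the opening, from -1 (shut) to 1 (fully open). In form: [{"rx": .., "ry": .., "rz": .., "x": .., "y": .., "z": .., "jaw": ..}, ...]. A call has 1 to 8 rows; each row shifts and turns the commanded pose from where the row before left it; what a row does not reach is not made up. The controller multiplies each number of a shift by 60 mm and each number of a turn by 10 degrees. A row lasts 1/8 s, in which the tool goes at most 62.5 mm and 10.7 degrees, less where a joint would pass 70% of its speed; a pose out of reach is approached as far as the arm can. A call with a number of a shift or a turn outside -1 to 1 is refused whole. A call with a gripper value outside its range is refused whole. The fingers move at their own pace and stop on an object; FORCE is the grip in N (left out, the last holds). Time passes only in rows, so rows that do not move let the fingers close. It gives the time, the measured TCP pose, the force, the opening and the grip force at its end, in the units of the state.
- get_obs(): the state, without advancing time (a new reading comes with each control period).
- grab_frame(name): name is "scene" or "top" or "wrist"; returns the picture (480x640x3 uint8, red, green, blue); there is no depth.
- camera_params(name): a dict with "fx", "fy", "cx", "cy" (pixels), "k1" (the pictures are not rectified: a ray, as slopes to the right and down, at radius r is drawn at 1 + k1 r^2 times it, then the intrinsics apply), "R" (3x3) and "t" (3): a world point X has camera coordinates R X + t. Camera axes: x right, y down, z forward; pixel columns grow to the right and rows downward; lengths in m; the calibration is good to about 2 mm. A picture is of the moment at which its call begins: read the wrist's pose just before it. camera_params takes no time and is no camera call; for the wrist camera it gives the pose at the moment of the call.
- r.hand_in(): hands the job in; it is judged then, once.
The state is a dict: "clock": time; "joints": joint angles; "qvel": joint speeds; "tau": joint torques, N m; "tcp_pos": TCP position; "orientation": TCP orientation; "contact_force": force on the tool from outside, world axes, zero at the start; "moment": the same for the moment, N m; "grip_width": finger opening in m; "gripper_force": force on a finger pad.
Only numpy, scipy, OpenCV 4.12 (cv2) and the standard library are available. Lean on these libraries where they do the work, as an engineer would, in place of code of your own. Each camera call takes 0.05 s, during which the arm holds its last target. There are 200 camera calls.

## Working session

There is one attempt and no reset: what is moved stays moved. The work goes in short steps, Python scripts to look and compute and a shell command to move; the robot and the scene stay as the last step left them, time stands still between calls to the robot, and variables do not carry over. Pictures are saved under pics/ and viewed, at most 10 in all, crops included, and the job is handed in when it is done.

```bash
mkdir -p pics; ls
python3 - <<'E'
from bench import *
import cv2,numpy as np
a=[]
for n in ("scene","top"):
    f=grab_frame(n); cv2.imwrite(f"pics/{n}0.png",f[:,:,::-1])
    p=camera_params(n); print(n,{k:np.round(v,3).tolist() for k,v in p.items()})
o=get_obs(); print(o['tcp_pos'],o['orientation'],o['clock'],o['grip_width'])
E
```

```text
pics
scene {'fx': 496.393, 'fy': 496.393, 'cx': 322.208, 'cy': 240.724, 'k1': 0.04, 'R': [[0.782, 0.624, -0.017], [0.451, -0.584, -0.675], [-0.431, 0.52, -0.737]], 't': [-0.503, -0.151, 1.56]}
top {'fx': 434.729, 'fy': 434.729, 'cx': 319.696, 'cy': 238.701, 'k1': 0.007, 'R': [[-0.016, -1.0, -0.0], [-0.998, 0.016, -0.063], [0.063, -0.001, -0.998]], 't': [0.08, 0.592, 1.231]}
[0.19077735 0.64688105 0.20044063] [-4.48832055e-01 -3.10923105e+00  2.54313930e-03] 0.1 0.08533615087877977
```

View pics/top0.png

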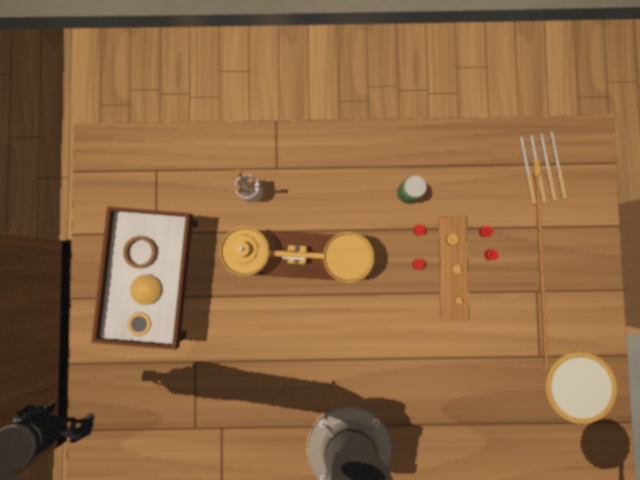

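View pics/scene0.png

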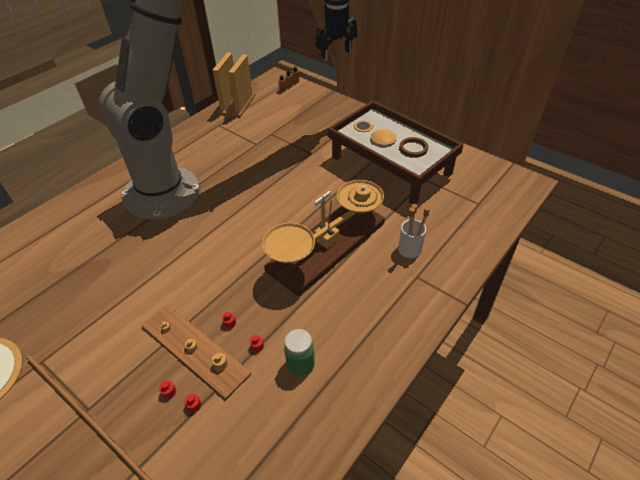

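The wheel lies in the loaded pan (top view 246,252) and the empty pan is at about (349,257). The weights are at (452,240), (457,269) and (459,301), with the red look-alikes beside the board. Next I measure all of these in both views.

```bash
cat > h.py <<'E'
import numpy as np,cv2
from bench import *
def ray(p,uv):
    d=(np.array(uv,float)-[p['cx'],p['cy']])/[p['fx'],p['fy']]; s=d.copy()
    for _ in range(20): s=d/(1+p['k1']*(s@s))
    R=np.array(p['R']);t=np.array(p['t']); v=R.T@np.r_[s,1]; return -R.T@t, v/np.linalg.norm(v)
def plane(p,uv,z):
    c,v=ray(p,uv); return c+v*(z-c[2])/v[2]
def tri(rs):
    A=sum(np.eye(3)-np.outer(v,v) for c,v in rs); b=sum((np.eye(3)-np.outer(v,v))@c for c,v in rs)
    X=np.linalg.solve(A,b); return X,max(np.linalg.norm((np.eye(3)-np.outer(v,v))@(X-c)) for c,v in rs)
def blobs(im,roi,lo,hi,amin=8):
    x0,y0,x1,y1=roi; m=cv2.inRange(cv2.cvtColor(im[y0:y1,x0:x1],cv2.COLOR_BGR2HSV),lo,hi)
    n,l,s,c=cv2.connectedComponentsWithStats(m)
    return [(np.round(c[i]+[x0,y0],1).tolist(),(s[i]+[x0,y0,0,0,0]).tolist()) for i in range(1,n) if s[i][4]>=amin]
E
python3 - <<'E'
from h import *
t=cv2.imread('pics/top0.png');s=cv2.imread('pics/scene0.png')
H=lambda im,x,y:cv2.cvtColor(im,cv2.COLOR_BGR2HSV)[y,x].tolist()
print([H(t,*p) for p in((452,240),(457,269),(459,301),(454,285),(349,257),(330,230))],[H(s,*p) for p in((219,360),(190,346),(165,327),(205,355),(288,243),(280,265))])
for lo in ((15,130,130),(17,150,120)):
    print(lo)
    for b in blobs(t,(436,215,472,320),lo,(32,255,255)):print('T',b)
    for b in blobs(s,(145,310,250,390),lo,(32,255,255)):print('S',b)
    for b in blobs(t,(305,215,400,300),lo,(32,255,255),200):print('TP',b)
    for b in blobs(s,(240,210,314,280),lo,(32,255,255),200):print('SP',b)
a=cv2.resize(t[210:330,400:510],None,fx=4,fy=4,interpolation=2);b=cv2.resize(s[300:420,140:270],None,fx=2.7,fy=2.7,interpolation=2)
o=np.zeros((480,791,3),np.uint8);o[:480,:440]=a;o[:b.shape[0],440:440+b.shape[1]]=b
cv2.imwrite('pics/w.png',o)
E
```

```text
[[18, 155, 186], [18, 153, 200], [18, 154, 197], [14, 149, 171], [18, 153, 211], [15, 143, 132]] [[17, 150, 73], [16, 159, 143], [17, 157, 209], [13, 153, 157], [17, 153, 211], [15, 135, 34]]
(15, 130, 130)
T ([453.2, 237.8], [436, 215, 36, 50, 898])
T ([454.2, 221.6], [453, 219, 4, 5, 9])
T ([460.2, 256.9], [458, 254, 5, 7, 17])
T ([451.8, 291.1], [436, 260, 36, 60, 914])
T ([468.0, 274.2], [463, 266, 9, 16, 43])
T ([437.1, 277.7], [436, 274, 4, 9, 20])
T ([459.4, 278.2], [457, 276, 5, 6, 13])
T ([469.6, 281.3], [468, 279, 4, 6, 10])
T ([460.1, 285.3], [459, 283, 3, 5, 10])
T ([459.4, 308.0], [458, 307, 4, 3, 8])
T ([460.6, 317.6], [459, 316, 4, 4, 12])
S ([222.2, 312.6], [220, 310, 6, 6, 10])
S ([164.9, 324.3], [161, 321, 9, 8, 42])
S ([190.4, 342.9], [185, 338, 12, 11, 77])
S ([218.6, 358.5], [211, 353, 15, 13, 120])
S ([159.5, 381.9], [157, 379, 6, 7, 10])
S ([171.5, 380.6], [167, 379, 9, 6, 11])
TP ([353.5, 253.8], [305, 215, 95, 85, 5130])
SP ([287.3, 242.4], [261, 222, 53, 40, 1592])
(17, 150, 120)
T ([452.0, 239.0], [446, 234, 13, 11, 117])
T ([456.2, 268.9], [451, 265, 11, 9, 74])
T ([458.1, 300.0], [455, 297, 7, 7, 43])
S ([163.8, 323.4], [162, 322, 4, 4, 8])
S ([165.9, 326.4], [163, 323, 6, 6, 17])
S ([191.2, 342.9], [187, 340, 9, 8, 26])
S ([219.0, 358.6], [212, 354, 14, 11, 65])
TP ([346.4, 256.4], [305, 232, 69, 51, 1967])
SP ([287.6, 243.4], [263, 224, 51, 38, 864])
```

View pics/w.png

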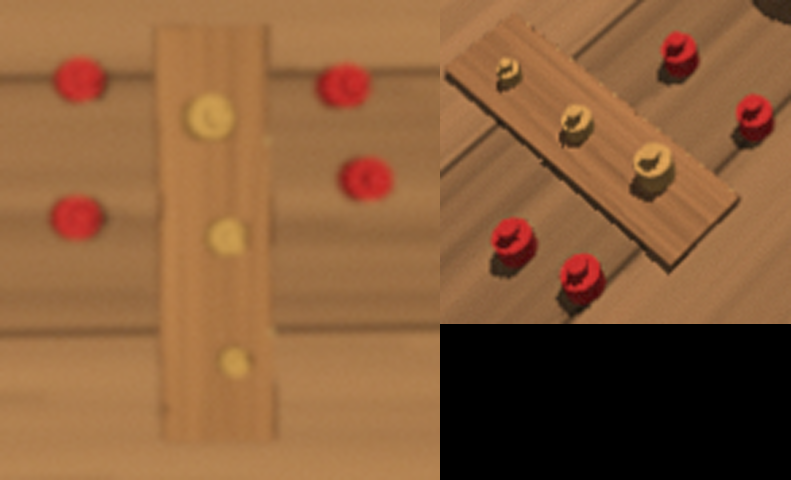

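Run:
```python
from h import *
T=camera_params('top');S=camera_params('scene')
for n,a,b in (('200',(452.5,239),(218.9,361)),('100',(456.8,269.3),(190.7,345)),('50',(459,300.7),(165.2,327)),('pan',(349.5,257.5),(288.5,243.5)),('loaded',(246,252),(360.5,197)),('boardTL',(439,216.5),(234.5,393)),('boardBR',(468,319.5),(168,306.5))):
    X,e=tri([ray(T,a),ray(S,b)]); print(n,X.round(4),round(e,4))
W=camera_params('wrist');print({k:np.round(v,3).tolist() for k,v in W.items()})
```

```text
200 [ 0.5868 -0.3054  0.0303] 0.0018
100 [ 0.501  -0.3159  0.0247] 0.0023
50 [ 0.4121 -0.3197  0.0212] 0.0026
pan [ 0.538  -0.0037  0.1287] 0.0033
loaded [0.5589 0.2734 0.094 ] 0.0045
boardTL [ 0.6478 -0.3052 -0.0473] 0.0172
boardBR [ 0.384  -0.3067  0.0713] 0.0285
{'fx': 398.568, 'fy': 398.568, 'cx': 316.399, 'cy': 240.139, 'k1': 0.02, 'R': [[0.283, 0.959, -0.001], [0.908, -0.268, 0.323], [0.309, -0.092, -0.946]], 't': [-0.673, -0.043, 0.381]}
```

```bash
python3 -m jog '[{"z":0.9},{"x":0.57,"y":-0.83,"rz":0.2},{"x":0.57,"y":-0.83,"rz":0.2},{"x":0.57,"y":-0.83,"rz":0.2},{"x":0.57,"y":-0.83,"rz":0.2},{"x":0.57,"y":-0.83,"rz":0.2},{"x":0.57,"y":-0.83,"rz":0.2},{"x":0.57,"y":-0.83,"rz":0.2}]' 40
```

```text
validation failed for argument at $[0]...
```

```bash
python3 -m jog '[{"rx":0,"ry":0,"rz":0,"x":0,"y":0,"z":0.9,"jaw":1},{"rx":0,"ry":0,"rz":0.2,"x":0.57,"y":-0.83,"z":0,"jaw":1},{"rx":0,"ry":0,"rz":0.2,"x":0.57,"y":-0.83,"z":0,"jaw":1},{"rx":0,"ry":0,"rz":0.2,"x":0.57,"y":-0.83,"z":0,"jaw":1},{"rx":0,"ry":0,"rz":0.2,"x":0.57,"y":-0.83,"z":0,"jaw":1},{"rx":0,"ry":0,"rz":0.2,"x":0.57,"y":-0.83,"z":0,"jaw":1},{"rx":0,"ry":0,"rz":0.2,"x":0.57,"y":-0.83,"z":0,"jaw":1},{"rx":0,"ry":0,"rz":0.2,"x":0.57,"y":-0.83,"z":0,"jaw":1}]' 40
```

```text
clock: 1.1
tcp_pos: [0.431, 0.297, 0.2552]
orientation: [-0.065, -3.141, 0.0]
contact_force: [0.4, -0.0, -0.0]
grip_width: 0.0854
gripper_force: 0.0
```

```bash
python3 -m jog '[{"rx":0,"ry":0,"rz":0.12,"x":0.15,"y":-1,"z":0,"jaw":1},{"rx":0,"ry":0,"rz":0.12,"x":0.15,"y":-1,"z":0,"jaw":1},{"rx":0,"ry":0,"rz":0,"x":0.15,"y":-1,"z":0,"jaw":1},{"rx":0,"ry":0,"rz":0,"x":0.15,"y":-1,"z":0,"jaw":1},{"rx":0,"ry":0,"rz":0,"x":0.15,"y":-1,"z":0,"jaw":1},{"rx":0,"ry":0,"rz":0,"x":0.15,"y":-1,"z":0,"jaw":1},{"rx":0,"ry":0,"rz":0,"x":0.15,"y":-1,"z":0,"jaw":1},{"rx":0,"ry":0,"rz":0,"x":0.15,"y":-1,"z":0,"jaw":1}]'
python3 -m jog '[{"rx":0,"ry":0,"rz":0,"x":0,"y":-1,"z":0,"jaw":1},{"rx":0,"ry":0,"rz":0,"x":0,"y":-1,"z":0,"jaw":1},{"rx":0,"ry":0,"rz":0,"x":0,"y":0,"z":0,"jaw":1},{"rx":0,"ry":0,"rz":0,"x":0,"y":0,"z":0,"jaw":1}]'
python3 - <<'E'
from h import *
import json
p=camera_params('wrist'); f=grab_frame('wrist')[:,:,::-1].copy(); cv2.imwrite('pics/wr1.png',f)
json.dump({k:np.array(v).tolist() for k,v in p.items()},open('wr1.json','w'))
def px(X):
    c=np.array(p['R'])@X+p['t'];s=c[:2]/c[2];s=s*(1+p['k1']*(s@s));return s*[p['fx'],p['fy']]+[p['cx'],p['cy']]
for X in((.5868,-.3054,.03),(.501,-.3159,.0247),(.4121,-.3197,.0212)):print(px(np.array(X)).round())
print(get_obs()['tcp_pos'])
E
```

```text
clock: 2.1
tcp_pos: [0.5022, -0.1828, 0.2553]
orientation: [0.0, 3.142, 0.001]
contact_force: [0.2, -0.8, 0.2]
grip_width: 0.0855
gripper_force: 0.0
clock: 2.6
tcp_pos: [0.5021, -0.3007, 0.2547]
orientation: [-0.001, -3.141, -0.001]
contact_force: [-0.6, 0.5, 0.6]
grip_width: 0.0854
gripper_force: 0.0
[313. 268.]
[303. 189.]
[298.  96.]
[ 0.50255218 -0.29976224  0.25483647]
```

View pics/wr1.png

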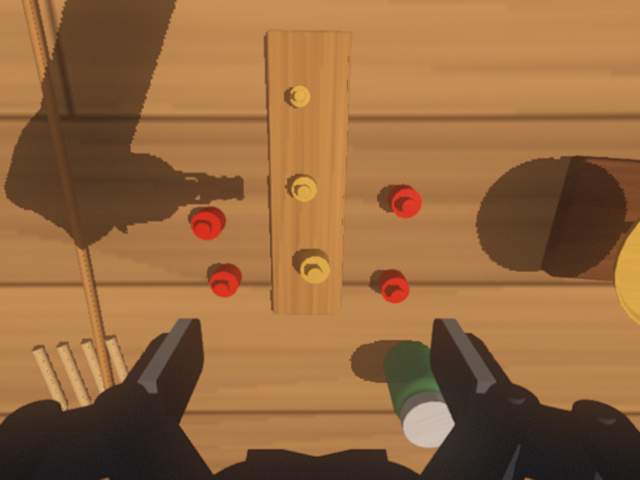

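The wrist view shows the weights at (315,268), (304,188) and (300,97), within 2 px of the prediction. I'll fetch the 200 g first.

```bash
python3 -m jog '[{"rx":0,"ry":0,"rz":0,"x":0.35,"y":-0.02,"z":-0.8,"jaw":0.35},{"rx":0,"ry":0,"rz":0,"x":0.35,"y":-0.02,"z":-0.8,"jaw":0.35},{"rx":0,"ry":0,"rz":0,"x":0.35,"y":-0.02,"z":-0.8,"jaw":0.35},{"rx":0,"ry":0,"rz":0,"x":0.35,"y":-0.02,"z":-0.8,"jaw":0.35},{"rx":0,"ry":0,"rz":0,"x":0,"y":0,"z":0,"jaw":0.35},{"rx":0,"ry":0,"rz":0,"x":0,"y":0,"z":0,"jaw":0.35}]' 40
python3 - <<'E'
from h import *
print(get_obs()['tcp_pos']);cv2.imwrite('pics/wr2.png',grab_frame('wrist')[:,:,::-1])
E
```

```text
clock: 3.4
tcp_pos: [0.5867, -0.3056, 0.0647]
orientation: [-0.001, 3.141, -0.001]
contact_force: [-0.2, -0.3, 1.1]
grip_width: 0.0576
gripper_force: 0.0
[ 0.58665069 -0.30556499  0.06473045]
```

View pics/wr2.png

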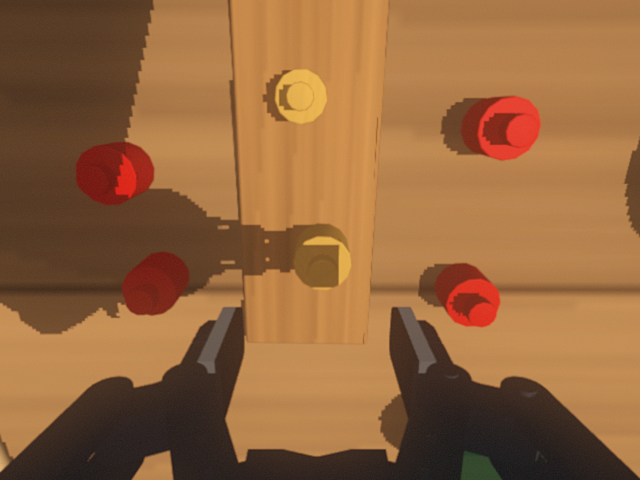

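The fingers straddle the 200 g weight, which sits at (321,262) against a finger midline at about 317. I shift +2 mm in y, go down and grip.

```bash
python3 - <<'E'
from h import *
import json
p=json.load(open('wr1.json'));q=camera_params('wrist')
for a,b in(((315,269),(321.5,265)),((302.5,187.5),(300,96))):
  X,e=tri([ray(p,a),ray(q,b)]);print(X.round(4),e.round(4))
E
python3 -m jog '[{"rx":0,"ry":0,"rz":0,"x":0,"y":0.03,"z":-0.3,"jaw":0.35},{"rx":0,"ry":0,"rz":0,"x":0,"y":0,"z":-0.3,"jaw":0.35},{"rx":0,"ry":0,"rz":0,"x":0,"y":0,"z":-0.27,"jaw":0.35},{"rx":0,"ry":0,"rz":0,"x":0,"y":0,"z":0,"jaw":0.35},{"rx":0,"ry":0,"rz":0,"x":0,"y":0,"z":0,"jaw":-1},{"rx":0,"ry":0,"rz":0,"x":0,"y":0,"z":0,"jaw":-1},{"rx":0,"ry":0,"rz":0,"x":0,"y":0,"z":0,"jaw":-1},{"rx":0,"ry":0,"rz":0,"x":0,"y":0,"z":0,"jaw":-1}]' 40
```

```text
[ 0.6423 -0.3035 -0.0972] 0.0008
[ 0.5005 -0.3161  0.0212] 0.0
clock: 4.45
tcp_pos: [0.5868, -0.3043, 0.0117]
orientation: [0.001, 3.141, -0.0]
contact_force: [-0.7, 0.4, 3.5]
grip_width: 0.0132
gripper_force: 39.0
```

Run:
```python
from h import *
f=grab_frame('wrist')[:,:,::-1];cv2.imwrite('pics/wr3.png',f)
g=grab_frame('top')[:,:,::-1];cv2.imwrite('pics/top3.png',g);s=grab_frame('scene')[:,:,::-1];cv2.imwrite('pics/scene3.png',s)
a=cv2.resize(f,(480,360));b=cv2.resize(s[300:400,150:270],None,fx=2.6,fy=2.6)
o=np.zeros((360,800,3),np.uint8);o[:,:480]=a;o[:260,480:480+b.shape[1]]=b;cv2.imwrite('pics/c3.png',o)
```

```text
(no output)
```

View pics/c3.png

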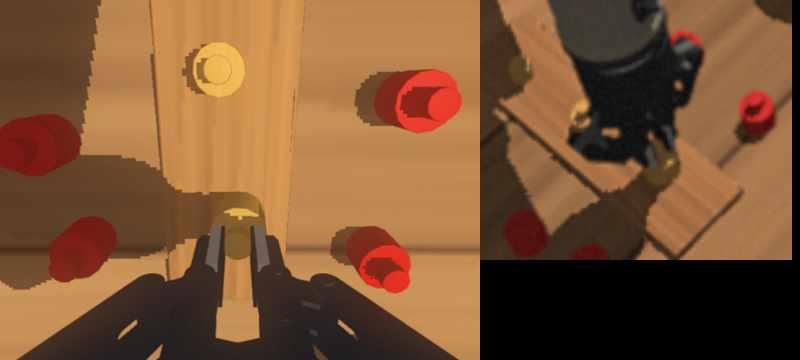

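Run:
```python
from h import *
p=camera_params('wrist');o=get_obs();print(o['tcp_pos'],o['contact_force'],o['grip_width'])
def px(X):
    c=np.array(p['R'])@X+p['t'];s=c[:2]/c[2];s=s*(1+p['k1']*(s@s));return (s*[p['fx'],p['fy']]+[p['cx'],p['cy']]).round().tolist()
print('cam',-np.array(p['R']).T@p['t'])
for n,X in (('tcp',o['tcp_pos']),('grasp',o['tcp_pos']+[0,0,.019]),('foot',[.587,-.304,.01]),('bodytop',[.587,-.304,.036]),('knobtop',[.587,-.304,.05]),('100knobtop',[.5005,-.316,.041])):print(n,px(np.array(X)))
f=cv2.imread('pics/wr3.png');cv2.imwrite('pics/c4.png',cv2.resize(f[200:420,220:420],None,fx=2.7,fy=2.7,interpolation=2))
```

```text
[ 0.58680511 -0.30425641  0.01166536] [-0.78441803  1.05832025  4.92339348] 0.013315289449895622
cam [ 0.50383057 -0.3057049   0.18467541]
tcp [319.0, 287.0]
grasp [320.0, 306.0]
foot [320.0, 286.0]
bodytop [320.0, 313.0]
knobtop [321.0, 331.0]
100knobtop [286.0, 93.0]
```

View pics/c4.png

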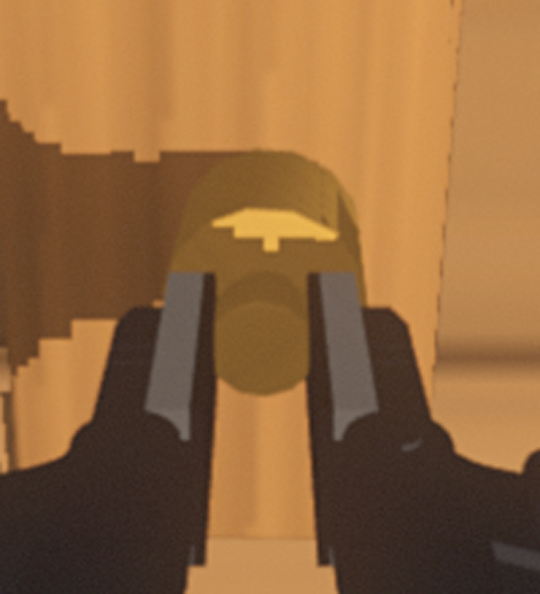

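The fingers have closed on the knob and neck, with the knob top at (317,328) and the body undisturbed below. I'll do a small test lift to see whether the hold is sound.

```bash
python3 -m jog '[{"rx":0,"ry":0,"rz":0,"x":0,"y":0,"z":0.3,"jaw":-1},{"rx":0,"ry":0,"rz":0,"x":0,"y":0,"z":0.3,"jaw":-1},{"rx":0,"ry":0,"rz":0,"x":0,"y":0,"z":0,"jaw":-1},{"rx":0,"ry":0,"rz":0,"x":0,"y":0,"z":0,"jaw":-1}]' 40
python3 - <<'E'
from h import *
f=grab_frame('wrist')[:,:,::-1];s=grab_frame('scene')[:,:,::-1]
o=np.zeros((400,780,3),np.uint8);a=cv2.resize(f[180:420,220:420],None,fx=1.66,fy=1.66);b=cv2.resize(s[290:390,150:270],None,fx=3.6,fy=3.6)
o[:a.shape[0],:a.shape[1]]=a;o[:b.shape[0],340:340+b.shape[1]]=b[:, :440];cv2.imwrite('pics/c5.png',o)
E
```

```text
clock: 5.1
tcp_pos: [0.5862, -0.3039, 0.0471]
orientation: [-0.001, -3.142, -0.0]
contact_force: [-0.2, 0.4, -2.1]
grip_width: 0.0133
gripper_force: 39.3
```

View pics/c5.png

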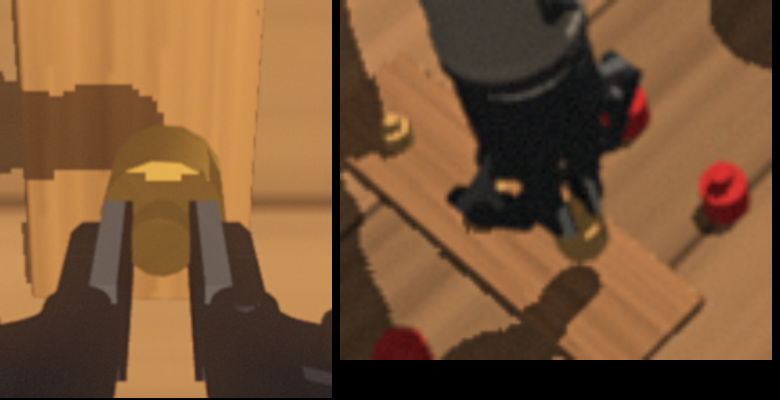

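The 200 g hangs from its knob and the wrist reads -2.1 N. I'll carry it to the pan.

```bash
python3 -m jog '[{"rx":0,"ry":0,"rz":0,"x":0,"y":0,"z":0.8,"jaw":-1},{"rx":0,"ry":0,"rz":0,"x":0,"y":0,"z":0.8,"jaw":-1},{"rx":0,"ry":0,"rz":0,"x":0,"y":0,"z":0.8,"jaw":-1},{"rx":0,"ry":0,"rz":0,"x":-0.2,"y":0.8,"z":0,"jaw":-1},{"rx":0,"ry":0,"rz":0,"x":-0.2,"y":0.8,"z":0,"jaw":-1},{"rx":0,"ry":0,"rz":0,"x":-0.2,"y":0.8,"z":0,"jaw":-1},{"rx":0,"ry":0,"rz":0,"x":-0.2,"y":0.8,"z":0,"jaw":-1},{"rx":0,"ry":0,"rz":0,"x":-0.2,"y":0.8,"z":0,"jaw":-1}]' 40
python3 -m jog '[{"rx":0,"ry":0,"rz":0,"x":-0.2,"y":0.8,"z":0,"jaw":-1},{"rx":0,"ry":0,"rz":0,"x":0,"y":0.2,"z":0,"jaw":-1},{"rx":0,"ry":0,"rz":0,"x":0,"y":0,"z":-0.4,"jaw":-1},{"rx":0,"ry":0,"rz":0,"x":0,"y":0,"z":-0.2,"jaw":-1},{"rx":0,"ry":0,"rz":0,"x":0,"y":0,"z":0,"jaw":-1},{"rx":0,"ry":0,"rz":0,"x":0,"y":0,"z":0,"jaw":-1}]' 40
python3 - <<'E'
from h import *
cv2.imwrite('pics/wr6.png',grab_frame('wrist')[:,:,::-1]);cv2.imwrite('pics/s6.png',grab_frame('scene')[:,:,::-1])
E
```

```text
clock: 6.2
tcp_pos: [0.5254, -0.0626, 0.1907]
orientation: [-0.001, -3.141, -0.0]
contact_force: [0.5, 1.0, -1.9]
grip_width: 0.0134
gripper_force: 39.4
clock: 6.95
tcp_pos: [0.5148, -0.0048, 0.1556]
orientation: [0.003, 3.141, -0.0]
contact_force: [-0.7, 0.7, -0.9]
grip_width: 0.0133
gripper_force: 39.4
```

View pics/wr6.png

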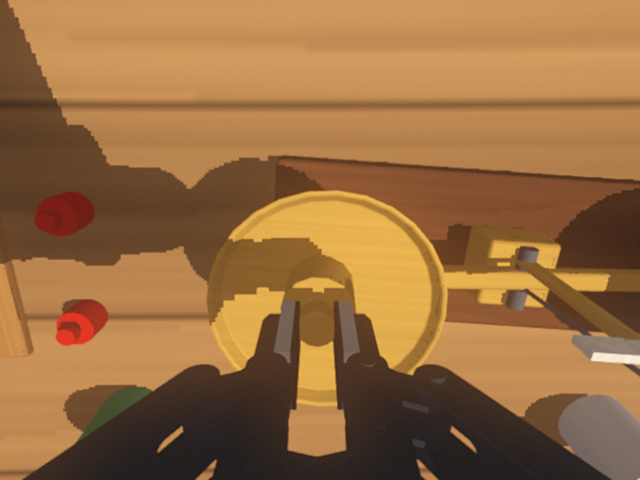

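The weight hangs over the pan, inside its rim (207–446, 191–405). I lower it slowly.

```bash
python3 -m jog '[{"rx":0,"ry":0,"rz":0,"x":-0.04,"y":0,"z":-0.08,"jaw":-1},{"rx":0,"ry":0,"rz":0,"x":0,"y":0,"z":-0.08,"jaw":-1},{"rx":0,"ry":0,"rz":0,"x":0,"y":0,"z":-0.08,"jaw":-1},{"rx":0,"ry":0,"rz":0,"x":0,"y":0,"z":-0.08,"jaw":-1},{"rx":0,"ry":0,"rz":0,"x":0,"y":0,"z":-0.06,"jaw":-1},{"rx":0,"ry":0,"rz":0,"x":0,"y":0,"z":0,"jaw":-1},{"rx":0,"ry":0,"rz":0,"x":0,"y":0,"z":0,"jaw":-1}]' 40
python3 -m jog '[{"rx":0,"ry":0,"rz":0,"x":0,"y":0,"z":-0.02,"jaw":-1},{"rx":0,"ry":0,"rz":0,"x":0,"y":0,"z":-0.02,"jaw":-1},{"rx":0,"ry":0,"rz":0,"x":0,"y":0,"z":-0.02,"jaw":-1},{"rx":0,"ry":0,"rz":0,"x":0,"y":0,"z":0,"jaw":-1},{"rx":0,"ry":0,"rz":0,"x":0,"y":0,"z":0,"jaw":-1},{"rx":0,"ry":0,"rz":0,"x":0,"y":0,"z":0,"jaw":-1}]' 40
```

```text
clock: 7.92
tcp_pos: [0.5121, -0.0042, 0.1324]
orientation: [0.001, 3.141, -0.0]
contact_force: [0.7, 0.2, -1.4]
grip_width: 0.0135
gripper_force: 39.4
clock: 8.68
tcp_pos: [0.5119, -0.0042, 0.1287]
orientation: [-0.001, -3.142, -0.0]
contact_force: [0.1, 0.1, -2.7]
grip_width: 0.0135
gripper_force: 39.4
```

```bash
for i in 1 2; do python3 -m jog '[{"rx":0,"ry":0,"rz":0,"x":0,"y":0,"z":-0.015,"jaw":-1},{"rx":0,"ry":0,"rz":0,"x":0,"y":0,"z":-0.015,"jaw":-1},{"rx":0,"ry":0,"rz":0,"x":0,"y":0,"z":0,"jaw":-1}]' 40 | egrep 'tcp|contact'
python3 -c "
from bench import *
print(get_obs()['contact_force'].round(2))"; done
```

```text
tcp_pos: [0.512, -0.0043, 0.1269]
contact_force: [0.0, -0.3, 0.1]
[ 0.04 -0.32  0.06]
tcp_pos: [0.5119, -0.0043, 0.125]
contact_force: [0.8, -1.5, 0.1]
[ 0.77 -1.46  0.06]
```

The pan now carries the weight. I release it and back off upwards.

```bash
python3 -m jog '[{"rx":0,"ry":0,"rz":0,"x":0,"y":0,"z":0,"jaw":-0.5},{"rx":0,"ry":0,"rz":0,"x":0,"y":0,"z":0,"jaw":-0.2},{"rx":0,"ry":0,"rz":0,"x":0,"y":0,"z":0,"jaw":0},{"rx":0,"ry":0,"rz":0,"x":0,"y":0,"z":0,"jaw":0},{"rx":0,"ry":0,"rz":0,"x":0,"y":0,"z":0.3,"jaw":0},{"rx":0,"ry":0,"rz":0,"x":0,"y":0,"z":0.6,"jaw":0},{"rx":0,"ry":0,"rz":0,"x":0,"y":0,"z":0.6,"jaw":0}]' 40
python3 -m jog '[{"rx":0,"ry":0,"rz":0,"x":0,"y":-0.95,"z":0,"jaw":0.1},{"rx":0,"ry":0,"rz":0,"x":0,"y":-0.95,"z":0,"jaw":0.1},{"rx":0,"ry":0,"rz":0,"x":0,"y":-0.95,"z":0,"jaw":0.1},{"rx":0,"ry":0,"rz":0,"x":0,"y":-0.95,"z":0,"jaw":0.1},{"rx":0,"ry":0,"rz":0,"x":-0.2,"y":-0.95,"z":0,"jaw":0.1},{"rx":0,"ry":0,"rz":0,"x":0,"y":-0.45,"z":0,"jaw":0.1},{"rx":0,"ry":0,"rz":0,"x":0,"y":0,"z":0,"jaw":0.1},{"rx":0,"ry":0,"rz":0,"x":0,"y":0,"z":0,"jaw":0.1}]' 40
python3 - <<'E'
from h import *
T=camera_params('top');S=camera_params('scene');W=camera_params('wrist')
t=grab_frame('top')[:,:,::-1].copy();s=grab_frame('scene')[:,:,::-1].copy();w=grab_frame('wrist')[:,:,::-1].copy()
for n,i in(('t',t),('s',s),('w',w)):cv2.imwrite(f'pics/{n}7.png',i)
for im in('pics/scene0.png','pics/s7.png'):
    i=cv2.imread(im); print('pan',blobs(i,(240,190,316,290),(15,130,130),(32,255,255),150),'loaded',blobs(i,(325,170,400,225),(15,130,130),(32,255,255),150))
print(blobs(w,(200,0,420,300),(18,140,150),(32,255,255),60))
E
```

```text
clock: 10.3
tcp_pos: [0.5116, -0.0042, 0.216]
orientation: [-0.001, -3.141, 0.0]
contact_force: [0.7, -0.1, -0.2]
grip_width: 0.0429
gripper_force: 0.0
clock: 11.3
tcp_pos: [0.5002, -0.315, 0.2148]
orientation: [0.001, -3.141, -0.001]
contact_force: [-0.0, 0.5, 0.4]
grip_width: 0.047
gripper_force: 0.0
pan [([287.6, 242.4], [261, 222, 55, 40, 1609])] loaded [([358.4, 196.0], [336, 180, 48, 32, 936])]
pan [([288.5, 244.6], [262, 224, 54, 40, 1491])] loaded [([358.7, 193.9], [336, 178, 48, 32, 948])]
[([315.2, 96.9], [304, 85, 22, 25, 385]), ([318.6, 199.0], [304, 186, 28, 27, 522])]
```

The scene view shows the empty pan 2.2 px lower and the loaded pan 2.1 px higher. That is about 8 mm, so the beam leans about 0.06 rad and 50 g is missing. I fetch the 50 g.

```bash
python3 - <<'E'
from h import *
W=camera_params('wrist')
for uv,z in(((318.6,199),.032),((315.2,96.9),.028)):print(plane(W,uv,z).round(4))
S=camera_params('scene')
def px(p,X):
    c=np.array(p['R'])@X+p['t'];s=c[:2]/c[2];s=s*(1+p['k1']*(s@s));return (s*[p['fx'],p['fy']]+[p['cx'],p['cy']])
for y,x in((-.0037,.538),(.2734,.559)):print(px(S,np.array([x,y,.127]))-px(S,np.array([x,y,.110])))
E
python3 -m jog '[{"rx":0,"ry":0,"rz":0,"x":-0.5,"y":0,"z":-0.6,"jaw":0},{"rx":0,"ry":0,"rz":0,"x":-0.5,"y":0,"z":-0.6,"jaw":0},{"rx":0,"ry":0,"rz":0,"x":-0.45,"y":-0.06,"z":-0.6,"jaw":0},{"rx":0,"ry":0,"rz":0,"x":0,"y":0,"z":-0.6,"jaw":0},{"rx":0,"ry":0,"rz":0,"x":0,"y":0,"z":0,"jaw":0},{"rx":0,"ry":0,"rz":0,"x":0,"y":0,"z":0,"jaw":0}]' 40
python3 - <<'E'
from h import *
W=camera_params('wrist');o=get_obs();w=grab_frame('wrist')[:,:,::-1].copy();cv2.imwrite('pics/w8.png',w)
for b in blobs(w,(200,0,420,300),(18,140,150),(32,255,255),60):print(b,plane(W,b[0],.029).round(4))
print(o['tcp_pos'],ray(W,(0,0))[0])
E
```

```text
[ 0.4996 -0.3137  0.032 ]
[ 0.4122 -0.3169  0.028 ]
[-0.47054397 -4.54571923]
[ 0.23402926 -4.6122954 ]
clock: 12.2
tcp_pos: [0.4142, -0.3199, 0.0723]
orientation: [-0.001, 3.14, -0.001]
contact_force: [-0.0, -0.6, 0.7]
grip_width: 0.0429
gripper_force: 0.0
([326.0, 249.4], [310, 234, 30, 32, 570]) [ 0.4109 -0.3158  0.029 ]
[ 0.41417971 -0.3198792   0.0722523 ] [ 0.3310936  -0.32131045  0.24520523]
```

```bash
python3 -m jog '[{"rx":0,"ry":0,"rz":0,"x":-0.04,"y":0.05,"z":-0.4,"jaw":-0.1},{"rx":0,"ry":0,"rz":0,"x":0,"y":0,"z":-0.4,"jaw":-0.1},{"rx":0,"ry":0,"rz":0,"x":0,"y":0,"z":-0.2,"jaw":-0.1},{"rx":0,"ry":0,"rz":0,"x":0,"y":0,"z":0,"jaw":-0.1},{"rx":0,"ry":0,"rz":0,"x":0,"y":0,"z":0,"jaw":-0.1}]' 40 | egrep 'tcp|contact'
python3 -m jog '[{"rx":0,"ry":0,"rz":0,"x":0,"y":0,"z":-0.05,"jaw":-0.1},{"rx":0,"ry":0,"rz":0,"x":0,"y":0,"z":0,"jaw":-0.1}]' 40 | egrep 'tcp|contact'
python3 - <<'E'
from h import *
w=grab_frame('wrist')[:,:,::-1].copy();s=grab_frame('scene')[:,:,::-1].copy();cv2.imwrite('pics/s9.png',s)
o=np.zeros((560,800,3),np.uint8);a=cv2.resize(w[180:420,220:420],None,fx=2.33,fy=2.33,interpolation=2);b=cv2.resize(s[280:370,120:200],None,fx=4,fy=4,interpolation=2)
o[:a.shape[0],:a.shape[1]]=a;o[:360,470:790]=b;cv2.imwrite('pics/c9.png',o)
E
```

```text
tcp_pos: [0.4113, -0.3173, 0.0121]
contact_force: [0.9, -0.3, 0.2]
tcp_pos: [0.4107, -0.3168, 0.0083]
contact_force: [0.4, 0.2, -0.2]
```

View pics/c9.png

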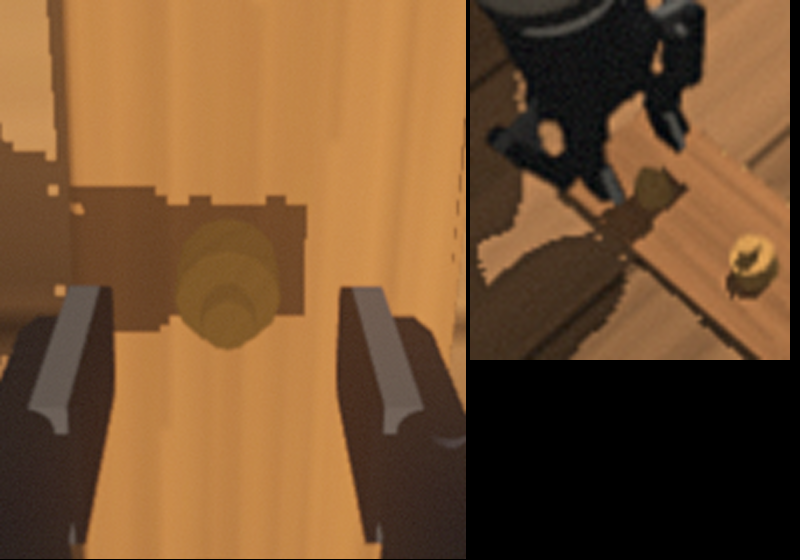

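The last picture I may view shows the fingers straddling the 50 g weight centrally, with the weight at (228,290) between 113 and 340. I go slightly lower, close in stages and watch force and width.

```bash
python3 -m jog '[{"rx":0,"ry":0,"rz":0,"x":0,"y":0,"z":-0.04,"jaw":-0.3},{"rx":0,"ry":0,"rz":0,"x":0,"y":0,"z":0,"jaw":-0.5},{"rx":0,"ry":0,"rz":0,"x":0,"y":0,"z":0,"jaw":-0.5},{"rx":0,"ry":0,"rz":0,"x":0,"y":0,"z":0,"jaw":-0.5}]' 30 | egrep 'tcp|cont|grip'
python3 -m jog '[{"rx":0,"ry":0,"rz":0,"x":0,"y":0,"z":0,"jaw":-0.7},{"rx":0,"ry":0,"rz":0,"x":0,"y":0,"z":0,"jaw":-1},{"rx":0,"ry":0,"rz":0,"x":0,"y":0,"z":0,"jaw":-1},{"rx":0,"ry":0,"rz":0,"x":0,"y":0,"z":0,"jaw":-1}]' 30 | egrep 'tcp|cont|grip'
```

```text
tcp_pos: [0.4105, -0.3168, 0.0057]
contact_force: [-0.3, 0.0, -0.4]
grip_width: 0.0216
gripper_force: 0.0
tcp_pos: [0.4109, -0.3163, 0.0063]
contact_force: [-1.0, 3.5, 9.2]
grip_width: 0.0002
gripper_force: 4.0
```

The fingers shut above the knob, on top of it. So the real fingertips stand about 30 mm behind the reported TCP, which agrees with where they appear in the wrist view. I lift, open and check that the weight still stands.

```bash
python3 -m jog '[{"rx":0,"ry":0,"rz":0,"x":0,"y":0,"z":0.4,"jaw":-1},{"rx":0,"ry":0,"rz":0,"x":0,"y":0,"z":0.6,"jaw":-0.1},{"rx":0,"ry":0,"rz":0,"x":0,"y":0,"z":0,"jaw":-0.1},{"rx":0,"ry":0,"rz":0,"x":0,"y":0,"z":0,"jaw":-0.1}]' 30
python3 - <<'E'
from h import *
W=camera_params('wrist');o=get_obs();w=grab_frame('wrist')[:,:,::-1].copy();cv2.imwrite('pics/w10.png',w)
hsv=cv2.cvtColor(w,cv2.COLOR_BGR2HSV)
for b in blobs(w,(200,0,420,320),(18,140,60),(32,255,255),60):print(b,plane(W,b[0],.029).round(4))
w8=cv2.imread('pics/w8.png')
for b in blobs(w8,(200,0,420,320),(18,140,60),(32,255,255),60):print('old',b)
print(o['tcp_pos'])
E
```

```text
clock: 14.72
tcp_pos: [0.4105, -0.3164, 0.0654]
orientation: [-0.0, -3.142, -0.001]
contact_force: [-1.9, -0.3, 0.5]
grip_width: 0.0384
gripper_force: 0.0
([324.0, 258.0], [312, 244, 22, 31, 383]) [ 0.4098 -0.3135  0.029 ]
old ([326.0, 249.4], [310, 234, 30, 32, 570])
[ 0.41047678 -0.31638313  0.06541998]
```

```bash
python3 -m jog '[{"rx":0,"ry":0,"rz":0,"x":0,"y":0.02,"z":-0.5,"jaw":-0.1},{"rx":0,"ry":0,"rz":0,"x":0,"y":0,"z":-0.5,"jaw":-0.1},{"rx":0,"ry":0,"rz":0,"x":0,"y":0,"z":-0.1,"jaw":-0.1},{"rx":0,"ry":0,"rz":0,"x":0,"y":0,"z":-0.1,"jaw":-0.1},{"rx":0,"ry":0,"rz":0,"x":0,"y":0,"z":0,"jaw":-0.1}]' 30| egrep 'tcp|cont|grip'
python3 -m jog '[{"rx":0,"ry":0,"rz":0,"x":0,"y":0,"z":-0.08,"jaw":-0.1},{"rx":0,"ry":0,"rz":0,"x":0,"y":0,"z":-0.04,"jaw":-0.1},{"rx":0,"ry":0,"rz":0,"x":0,"y":0,"z":0,"jaw":-0.1}]' 30| egrep 'tcp|cont|grip'
python3 - <<'E'
from h import *
w=grab_frame('wrist')[:,:,::-1].copy();cv2.imwrite('pics/w11.png',w)
W=camera_params('wrist')
for b in blobs(w,(230,120,410,400),(17,140,50),(32,255,255),60):print(b,plane(W,b[0],.029).round(4))
g=cv2.cvtColor(w,cv2.COLOR_BGR2HSV)
print('dark spans row 330',np.where(g[330,200:440,2]<70)[0][[0,-1]]+200, g[300:330:10,230:410:12,2].tolist())
E
```

```text
tcp_pos: [0.4107, -0.3158, -0.0061]
contact_force: [-0.3, -0.9, -0.4]
grip_width: 0.0383
gripper_force: 0.0
tcp_pos: [0.4106, -0.3155, -0.0135]
contact_force: [-0.7, 0.2, -0.6]
grip_width: 0.0383
gripper_force: 0.0
([313.6, 333.8], [290, 296, 50, 65, 1184]) [ 0.4095 -0.3181  0.029 ]
dark spans row 330 [225 377] [[107, 102, 110, 112, 107, 113, 121, 120, 116, 110, 111, 119, 118, 209, 198], [103, 100, 103, 57, 107, 112, 119, 119, 118, 112, 113, 117, 110, 167, 200], [72, 57, 100, 56, 103, 111, 129, 127, 126, 115, 110, 115, 71, 111, 74]]
```

```bash
python3 -m jog '[{"rx":0,"ry":0,"rz":0,"x":0,"y":-0.01,"z":-0.05,"jaw":-0.3},{"rx":0,"ry":0,"rz":0,"x":0,"y":0,"z":0,"jaw":-0.4},{"rx":0,"ry":0,"rz":0,"x":0,"y":0,"z":0,"jaw":-0.7},{"rx":0,"ry":0,"rz":0,"x":0,"y":0,"z":0,"jaw":-1},{"rx":0,"ry":0,"rz":0,"x":0,"y":0,"z":0,"jaw":-1}]' 30| egrep 'tcp|cont|grip'
```

```text
tcp_pos: [0.4105, -0.3161, -0.0165]
contact_force: [-0.4, 0.4, 2.4]
grip_width: 0.0185
gripper_force: 29.3
```

The 50 g is held by its body (18.5 mm). I lift and carry it to the pan.

```bash
python3 -m jog '[{"rx":0,"ry":0,"rz":0,"x":0,"y":0,"z":0.5,"jaw":-1},{"rx":0,"ry":0,"rz":0,"x":0,"y":0,"z":0.8,"jaw":-1},{"rx":0,"ry":0,"rz":0,"x":0,"y":0,"z":0.8,"jaw":-1},{"rx":0,"ry":0,"rz":0,"x":0,"y":0,"z":0.7,"jaw":-1},{"rx":0,"ry":0,"rz":0,"x":0.42,"y":0.87,"z":0,"jaw":-1},{"rx":0,"ry":0,"rz":0,"x":0.42,"y":0.87,"z":0,"jaw":-1},{"rx":0,"ry":0,"rz":0,"x":0.42,"y":0.87,"z":0,"jaw":-1},{"rx":0,"ry":0,"rz":0,"x":0.42,"y":0.87,"z":0,"jaw":-1}]' 30| egrep 'tcp|cont|grip'
python3 -m jog '[{"rx":0,"ry":0,"rz":0,"x":0.42,"y":0.87,"z":0,"jaw":-1},{"rx":0,"ry":0,"rz":0,"x":0.42,"y":0.85,"z":0,"jaw":-1},{"rx":0,"ry":0,"rz":0,"x":0,"y":0,"z":0,"jaw":-1},{"rx":0,"ry":0,"rz":0,"x":0,"y":0,"z":0,"jaw":-1}]' 30| egrep 'tcp|cont|grip'
python3 - <<'E'
from h import *
W=camera_params('wrist');T=camera_params('top')
w=grab_frame('wrist')[:,:,::-1].copy();t=grab_frame('top')[:,:,::-1].copy();cv2.imwrite('pics/w12.png',w);cv2.imwrite('pics/t12.png',t)
print([b for b in blobs(w,(180,80,480,460),(17,120,120),(32,255,255),60)])
# 200 g as seen before by wrist while it descended is at x .512; rim check
h=cv2.cvtColor(w,cv2.COLOR_BGR2HSV)
for b in blobs(t,(436,215,472,320),(17,150,120),(32,255,255)):print('board',b)
E
```

```text
tcp_pos: [0.5119, -0.1055, 0.1516]
contact_force: [0.1, 0.7, -0.6]
grip_width: 0.0183
gripper_force: 29.4
tcp_pos: [0.5613, -0.0045, 0.1512]
contact_force: [-0.2, -0.2, -0.4]
grip_width: 0.0185
gripper_force: 29.5
[([329.6, 204.9], [198, 90, 282, 234, 45783]), ([316.9, 332.1], [293, 314, 48, 44, 722]), ([316.7, 355.1], [304, 344, 26, 23, 281])]
board ([456.3, 268.9], [452, 265, 10, 9, 73])
```

```bash
python3 -m jog '[{"rx":0,"ry":0,"rz":0,"x":0,"y":0,"z":-0.2,"jaw":-1},{"rx":0,"ry":0,"rz":0,"x":0,"y":0,"z":-0.2,"jaw":-1},{"rx":0,"ry":0,"rz":0,"x":0,"y":0,"z":-0.2,"jaw":-1},{"rx":0,"ry":0,"rz":0,"x":0,"y":0,"z":-0.1,"jaw":-1},{"rx":0,"ry":0,"rz":0,"x":0,"y":0,"z":-0.06,"jaw":-1},{"rx":0,"ry":0,"rz":0,"x":0,"y":0,"z":-0.06,"jaw":-1},{"rx":0,"ry":0,"rz":0,"x":0,"y":0,"z":-0.06,"jaw":-1},{"rx":0,"ry":0,"rz":0,"x":0,"y":0,"z":-0.06,"jaw":-1}]' 30| egrep 'tcp|cont|grip'
python3 -m jog '[{"rx":0,"ry":0,"rz":0,"x":0,"y":0,"z":-0.06,"jaw":-1},{"rx":0,"ry":0,"rz":0,"x":0,"y":0,"z":-0.06,"jaw":-1},{"rx":0,"ry":0,"rz":0,"x":0,"y":0,"z":-0.06,"jaw":-1},{"rx":0,"ry":0,"rz":0,"x":0,"y":0,"z":0,"jaw":-1},{"rx":0,"ry":0,"rz":0,"x":0,"y":0,"z":0,"jaw":-1},{"rx":0,"ry":0,"rz":0,"x":0,"y":0,"z":0,"jaw":-1},{"rx":0,"ry":0,"rz":0,"x":0,"y":0,"z":0,"jaw":-1},{"rx":0,"ry":0,"rz":0,"x":0,"y":0,"z":0,"jaw":-1}]' 30| egrep 'tcp|cont|grip'
python3 - <<'E'
from h import *
s=grab_frame('scene')[:,:,::-1].copy();cv2.imwrite('pics/s13.png',s)
for im in('pics/scene0.png','pics/s7.png','pics/s13.png'):
    i=cv2.imread(im); print('loaded',blobs(i,(325,170,400,225),(15,130,130),(32,255,255),150))
E
```

```text
tcp_pos: [0.5619, -0.0041, 0.0951]
contact_force: [-0.4, 0.3, 0.3]
grip_width: 0.0186
gripper_force: 29.5
tcp_pos: [0.5618, -0.0041, 0.0844]
contact_force: [-1.0, 0.7, -0.2]
grip_width: 0.0185
gripper_force: 29.5
loaded [([358.4, 196.0], [336, 180, 48, 32, 936])]
loaded [([358.7, 193.9], [336, 178, 48, 32, 948])]
loaded [([359.3, 191.2], [336, 175, 49, 33, 984])]
```

The loaded pan has risen 4.8 px, which is the full way to level, so the 50 g rests on the pan. I release it, back off and check.

```bash
python3 -m jog '[{"rx":0,"ry":0,"rz":0,"x":0,"y":0,"z":0,"jaw":-0.5},{"rx":0,"ry":0,"rz":0,"x":0,"y":0,"z":0,"jaw":-0.4},{"rx":0,"ry":0,"rz":0,"x":0,"y":0,"z":0,"jaw":-0.25},{"rx":0,"ry":0,"rz":0,"x":0,"y":0,"z":0,"jaw":-0.25},{"rx":0,"ry":0,"rz":0,"x":0,"y":0,"z":0.2,"jaw":-0.25},{"rx":0,"ry":0,"rz":0,"x":0,"y":0,"z":0.5,"jaw":-0.25},{"rx":0,"ry":0,"rz":0,"x":0,"y":0,"z":0.8,"jaw":-0.25},{"rx":0,"ry":0,"rz":0,"x":0,"y":0,"z":0.8,"jaw":-0.25}]' 30| egrep 'tcp|cont|grip'
python3 -m jog '[{"rx":0,"ry":0,"rz":0,"x":0,"y":-1,"z":0.2,"jaw":-0.25},{"rx":0,"ry":0,"rz":0,"x":0,"y":-1,"z":0,"jaw":-0.25},{"rx":0,"ry":0,"rz":0,"x":0,"y":-1,"z":0,"jaw":-0.25},{"rx":0,"ry":0,"rz":0,"x":0,"y":-0.5,"z":0,"jaw":-0.25},{"rx":0,"ry":0,"rz":0,"x":0,"y":0,"z":0,"jaw":-0.25},{"rx":0,"ry":0,"rz":0,"x":0,"y":0,"z":0,"jaw":-0.25},{"rx":0,"ry":0,"rz":0,"x":0,"y":0,"z":0,"jaw":-0.25},{"rx":0,"ry":0,"rz":0,"x":0,"y":0,"z":0,"jaw":-0.25}]' 30| egrep 'tcp|cont|grip'
cat > lev.py <<'E'
from h import *
import sys
k=sys.argv[1]
s=grab_frame('scene')[:,:,::-1].copy();cv2.imwrite(f'pics/s{k}.png',s);t=grab_frame('top')[:,:,::-1].copy();cv2.imwrite(f'pics/t{k}.png',t)
for im in('pics/scene0.png','pics/s7.png',f'pics/s{k}.png'):
    i=cv2.imread(im); print([(b[0],b[1][:5]) for b in blobs(i,(240,190,316,290),(15,130,130),(32,255,255),150)+blobs(i,(325,170,400,225),(15,130,130),(32,255,255),150)])
# sub-pixel vertical shift of each pan region against the start, small template match
a=cv2.imread('pics/scene0.png')
for n,(x0,y0,x1,y1) in (('loaded',(336,180,390,212)),('free lower rim',(262,245,300,264))):
    T=cv2.resize(a[y0:y1,x0:x1],None,fx=5,fy=5,interpolation=cv2.INTER_CUBIC)
    for im in('pics/s7.png',f'pics/s{k}.png'):
        b=cv2.resize(cv2.imread(im)[y0-10:y1+10,x0-4:x1+4],None,fx=5,fy=5,interpolation=cv2.INTER_CUBIC)
        _,v,_,l=cv2.minMaxLoc(cv2.matchTemplate(b,T,cv2.TM_CCOEFF_NORMED));print(n,im,round(v,3),l[0]/5-4,l[1]/5-10)
print(get_obs()['clock'])
E
python3 lev.py 14
```

```text
tcp_pos: [0.5616, -0.0044, 0.2244]
contact_force: [0.8, -0.3, 0.5]
grip_width: 0.0322
gripper_force: 0.0
tcp_pos: [0.5621, -0.2129, 0.2344]
contact_force: [-0.4, -0.6, 0.6]
grip_width: 0.032
gripper_force: 0.0
[([287.6, 242.4], [261, 222, 55, 40, 1609]), ([358.4, 196.0], [336, 180, 48, 32, 936])]
[([288.5, 244.6], [262, 224, 54, 40, 1491]), ([358.7, 193.9], [336, 178, 48, 32, 948])]
[([288.5, 246.8], [262, 227, 54, 40, 1450]), ([359.2, 191.2], [336, 175, 49, 32, 981])]
loaded pics/s7.png 0.956 0.20000000000000018 -2.0
loaded pics/s14.png 0.897 0.5999999999999996 -4.4
free lower rim pics/s7.png 0.945 -0.3999999999999999 2.4000000000000004
free lower rim pics/s14.png 0.82 0.40000000000000036 5.199999999999999
22.2
```

Both pans have moved by 4.4–5.2 px against 4.6 px expected for level. I look straight down on the pan to check that both weights stand.

```bash
python3 -m jog '[{"rx":0,"ry":0,"rz":0,"x":0.3,"y":0.8,"z":0,"jaw":-0.25},{"rx":0,"ry":0,"rz":0,"x":0.3,"y":0.8,"z":0,"jaw":-0.25},{"rx":0,"ry":0,"rz":0,"x":0.3,"y":0.8,"z":0,"jaw":-0.25},{"rx":0,"ry":0,"rz":0,"x":0.1,"y":0.8,"z":0,"jaw":-0.25},{"rx":0,"ry":0,"rz":0,"x":0,"y":0,"z":0,"jaw":-0.25},{"rx":0,"ry":0,"rz":0,"x":0,"y":0,"z":0,"jaw":-0.25}]' 30| egrep 'tcp|cont'
python3 lev.py 15 | tail -6
python3 - <<'E'
from h import *
W=camera_params('wrist');w=grab_frame('wrist')[:,:,::-1].copy();cv2.imwrite('pics/w15.png',w)
def px(X):
    c=np.array(W['R'])@X+W['t'];s=c[:2]/c[2];s=s*(1+W['k1']*(s@s));return s*[W['fx'],W['fy']]+[W['cx'],W['cy']]
g=cv2.GaussianBlur(cv2.cvtColor(w,cv2.COLOR_BGR2GRAY),(3,3),0)
for n,X,H,rb,rk in(('200',[.512,-.004],.04,.016,.008),('50',[.5618,-.004],.026,.010,.005)):
    hb={'200':.026,'50':.016}[n]
    for q,h,r in(('body',hb,rb),('knob',H,rk)):
        c=px(np.array(X+[.11+h]));R=np.linalg.norm(px(np.array([X[0],X[1]+r,.11+h]))-c)
        x,y=(c-45).astype(int);y=max(y,0)
        k=cv2.HoughCircles(g[y:y+90,x:x+90],cv2.HOUGH_GRADIENT,1,6,param1=60,param2=8,minRadius=int(R-2),maxRadius=int(R+3))
        print(n,q,'expect',c.round(1),R.round(1),'found',None if k is None else (k[0][:3]+[x,y,0]).round(1).tolist())
E
```

```text
tcp_pos: [0.6216, -0.0225, 0.2343]
contact_force: [-0.6, -0.2, -0.2]
[([288.4, 247.1], [262, 227, 54, 40, 1441]), ([359.4, 191.1], [336, 175, 49, 33, 1009])]
loaded pics/s7.png 0.956 0.20000000000000018 -2.0
loaded pics/s15.png 0.897 0.5999999999999996 -4.4
free lower rim pics/s7.png 0.945 -0.3999999999999999 2.4000000000000004
free lower rim pics/s15.png 0.82 0.40000000000000036 5.199999999999999
23.05
200 body expect [350.3  58.1] 25.8 found [[351.5, 56.5, 27.4], [344.5, 44.5, 24.9]]
200 knob expect [352.2  55.5] 13.6 found [[351.5, 53.5, 13.2], [344.5, 57.5, 11.8]]
50 body expect [347.2 139.5] 14.6 found [[345.5, 140.5, 14.9], [336.5, 141.5, 15.2]]
50 knob expect [348.3 140.8] 7.5 found [[346.5, 143.5, 7.1], [346.5, 133.5, 6.0]]
```

The body and knob circles of both weights are where upright weights should show them, and the beam is steady. I back off and hand in.

```bash
python3 -m jog '[{"rx":0,"ry":0,"rz":0,"x":0,"y":0,"z":0.5,"jaw":-0.25},{"rx":0,"ry":0,"rz":0,"x":0,"y":0,"z":0,"jaw":-0.25},{"rx":0,"ry":0,"rz":0,"x":0,"y":0,"z":0,"jaw":-0.25},{"rx":0,"ry":0,"rz":0,"x":0,"y":0,"z":0,"jaw":-0.25}]' 30| egrep 'tcp|cont'
python3 -c "
from bench import r
print(r.hand_in())"
```

```text
tcp_pos: [0.6211, -0.0224, 0.2634]
contact_force: [-0.5, -0.2, -0.7]
the job is handed in; nothing more can be done
None
```

The job is handed in: the wheel balances at 250 g with the 200 g and 50 g weights standing upright in the pan, the 100 g left on its board, and the beam measured level and steady; no verdict came back from the hand-in.

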